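Roll the flatted roller home in its V-block

ROBOT

A 7-joint arm with a two-finger parallel gripper is mounted at the origin on the work surface. World frame = base frame: x ahead of the robot, y to its left, z up, the work surface at z = 0. Lengths are in m, angles in rad, forces in N, time in s.
With the tool pointing down it reaches from about 0.4 to 0.85 m from the base axis. Payload 10.4 kg.
Tool frame: the origin (TCP) lies at the very end of the fingers, on their centre line; the grasp point (between the pads) lies 19 mm behind it; z points along the fingers, y is the line along which they close (so a half turn about z gives the same grasp; the last joint's range is limited). The gripper opens to 87 mm and grips with 3 to 60 N. Pads are 19 mm wide; open, the fingers measure 117 mm over their backs; the gripper's body (75 mm by 190 mm) begins 51 mm behind the grasp point.
Start: joints at [-1.171, 0.332, -0.065, 1.46, 0.022, 1.35, -0.088], TCP at [0.256, 0.57, 0.223] pointing down, gripper open.
Joint ranges: [-2.6, 2.6], [-0.5, 2.12], [-1.47, 1.34], [0.16, 2.42], [-1.27, 4.41], [0.06, 2.06], [-2.6, 2.6]. Speed limits (rad/s): [2.22, 2.22, 2.79, 2.79, 3.14, 3.14, 3.14].

INTERFACE

Orientations are given as a unit quaternion [x, y, z, w].
In Python, from bench import * gives the robot as it stands.
- The arm moves only by the tool step_arm, never from a script. Its arguments are lists of equal length, an entry for each row: "delta_pos": the shift along the world's x, y, z in units of 25 mm (1.0 is 25 mm), a list of three; "turn": the turn about the world's z in units of 0.12 rad (1.0 is 0.12 rad). In form: {"delta_pos": [[tx, ty, tz], ...], "turn": [turn, ...]}. A call has 1 to 12 rows; each row shifts and turns the commanded pose from where the row before left it; what a row does not reach is not made up. A row lasts 1/10 s, in which the tool goes at most 50 mm and 8.59 degrees, less where a joint would pass 70% of its speed; a pose out of reach is approached as far as the arm can. A call with a number of a shift or a turn outside -1 to 1 is refused whole. A call with a gripper value outside its range is refused whole. "grip" is the closure, from 0 (fully open) to 1 (shut), set as the call begins (left out, the last holds). The fingers move at their own pace and stop on an object; "newtons" is the grip in N (left out, the last holds). Time passes only in rows, so rows that do not move let the fingers close. It gives the time, the measured TCP pose, the force, the opening and the grip force at its end, in the units of the state.
- read_state(): the state, without advancing time (a new reading comes with each control period).
- camera(name): name is "scene" or "top" or "wrist"; returns a dict with "image" (400x640x3 uint8, red, green, blue), "z_map" (400x640 float32, m along the optical axis (not along the pixel's ray), 0 where there is no reading), "mtx" (3x3 intrinsics, pixels), "view" (4x4, takes a point from world to camera coordinates). Camera axes: x right, y up, looking along -z (the intrinsics and any distortion apply to the point x, -y, -z); pixel columns grow to the right and rows downward; lengths in m; the calibration is good to about 2 mm. A picture is of the moment at which its call begins.
- close_job(): hands the job in; it is judged then, once.
The state is a dict: "time": time; "joint_positions": joint angles; "joint_vel": joint speeds; "joint_torque": joint torques, N m; "ee_pos": TCP position; "eef_rot": TCP orientation; "ft_force": force on the tool from outside, world axes, zero at the start; "torque": the same for the moment, N m; "width": finger opening in m; "grip_force": force on a finger pad.
Only numpy, scipy, OpenCV 4.12 (cv2) and the standard library are available. Lean on these libraries where they do the work, as an engineer would, in place of code of your own. Each camera call takes 0.05 s, during which the arm holds its last target. There are 200 camera calls.

TASK

On the repair bench two disc-changer rollers lie in V-blocks, each with a small steel finger standing out of its middle. One roller is plain round, the other has a flat along its whole length: push that one's finger over so that the roller turns in its groove until the flat drops home against the sloping wall, and leave it lying so. Do not lift it out of the groove and do not move or turn the plain roller.

Things in the scene. Friction and masses are not known exactly. Their poses are not given: they have to be found in the camera images.
- flat_roller: roller to turn: loose, grey nylon, 28 mm dia, 120 mm long, 0.15 kg, 8 mm stubs on its ends. Origin on the axis at mid-length; y along the axis; z = outward normal of its flat (full length, 24 mm wide, 7 mm from the axis). At the start z is 55 deg from up, towards the block's +x; home it is 135 deg. Turns in place under 1 N; settles by itself from 20 deg short of or past home.
- finger_tip (a point): centre of the outer end of the flatted roller's steel finger, 48 mm from its axis at mid-length (finger 14 mm wide along the roller, 6 mm thick). At the start it leans 45 deg from up to the block's -x, this point 69 mm above the table; push it over to +x by 80 deg: flat home on the +x wall, finger leaning 35 deg to +x, this point 32 mm to +x of the block's middle and 69 mm up.
- vblock: fixed dark steel V-block under the flatted roller: 64 mm across (x), 90 mm along its groove (y), 37 mm high; origin at the centre of its underside, z up. The groove is a 90 deg V along y in the middle of the top, its bottom 15 mm above the table. The axis of a round roller lies at x 0, 35 mm up; with the flat home on the +x wall at x +5 mm, 30 mm up.
- plain_roller: the other roller, not to be touched: same size, material and finger but fully round, without a flat. Origin on its axis at mid-length, y along it. It lies in a second V-block like the first; the two blocks' places are swapped at random.
There are look-alikes about, which are no part of the job. Leave any purple look-alike of the flat_roller alone.

How it is judged:
By the outcome, as a careful person would: the job done as asked, in the order asked, and still so for the second after the job is handed in, with the robot touching nothing.
It also fails if it takes over 29 s, if anything falls off the work surface, if the arm or the gripper's body presses on something with over 40 N, if the wrist force passes 120 N, or if a joint passes its speed limit or range.

## Working session

There is one attempt and no reset: what is moved stays moved. The work goes in short steps, Python scripts to look and compute and a tool call to move; the robot and the scene stay as the last step left them, time stands still between calls to the robot, and variables do not carry over. Pictures are saved under pics/ and viewed, at most 10 in all, crops included, and the job is handed in when it is done.

Besides the shell and the picture viewer there is one more tool, called as a command line: name --pt "numbers of a row" for each row, then --argument value for the rest. step_arm: Moves the arm, as the interface text tells. Shifts and turns lie within -1 to 1; 1 stands for 25 mm of shift or 0.12 rad of turn. Its arguments: {"type":"object","properties":{"delta_pos":{"type":"array"},"turn":{"type":"array"},"grip":{"type":"number"},"newtons":{"type":"number"}},"required":["delta_pos","turn"]}

```bash
mkdir -p pics; cat > h.py <<'E'
from bench import *
import numpy as np, cv2
def snap(n,tag):
    c=camera(n); np.savez(f'{tag}.npz',**c); cv2.imwrite(f'pics/{tag}.png',c['image'][:,:,::-1]); return c
def world(c,u,v):
    z=float(c['z_map'][int(v),int(u)]); K=c['mtx']
    p=np.array([(u-K[0,2])/K[0,0]*z,-(v-K[1,2])/K[1,1]*z,-z,1]); return (np.linalg.inv(c['view'])@p)[:3]
E
python3 - <<'E'
from h import *
for n in('scene','top'):
    c=snap(n,n+'0'); print(n,c['mtx'].round(1).tolist(),c['view'].round(3).tolist())
s=read_state();print(s)
E
```

```text
scene [[370.9, 0.0, 319.9], [0.0, 370.9, 204.3], [0.0, 0.0, 1.0]] [[0.659, 0.752, 0.003, -0.296], [-0.583, 0.509, 0.633, 0.185], [0.474, -0.419, 0.774, -0.936], [0.0, 0.0, 0.0, 1.0]]
top [[420.4, 0.0, 320.5], [0.0, 420.4, 199.2], [0.0, 0.0, 1.0]] [[0.022, -1.0, 0.017, -0.004], [0.986, 0.024, 0.163, -0.461], [-0.163, 0.013, 0.986, -0.848], [0.0, 0.0, 0.0, 1.0]]
{'time': 0.1, 'joint_positions': array([-1.17058764,  0.33279892, -0.06470119,  1.46084521,  0.02162027,
        1.34989839, -0.08853672]), 'joint_vel': array([ 6.90877709e-05, -1.51015240e-04, -7.19781154e-04, -2.20337191e-03,
       -6.40340953e-04, -1.94791444e-03, -1.08338868e-03]), 'joint_torque': array([ 3.90008290e-04, -6.24543428e+01,  2.38601980e-02, -3.90719926e+01,
       -6.15528412e-02,  3.64795548e-02,  5.31575756e-05]), 'ee_pos': array([0.25632103, 0.56964812, 0.22184539]), 'eef_rot': array([ 2.09839101e-01,  9.77735731e-01, -6.19750001e-04, -9.42441165e-05]), 'ft_force': array([-0.36325176, -1.04059289, -0.03592402]), 'torque': array([0.02736845, 0.01360767, 0.05038327]), 'grip_force': 0.0, 'width': 0.08660640208883001}
```

View pics/scene0.png

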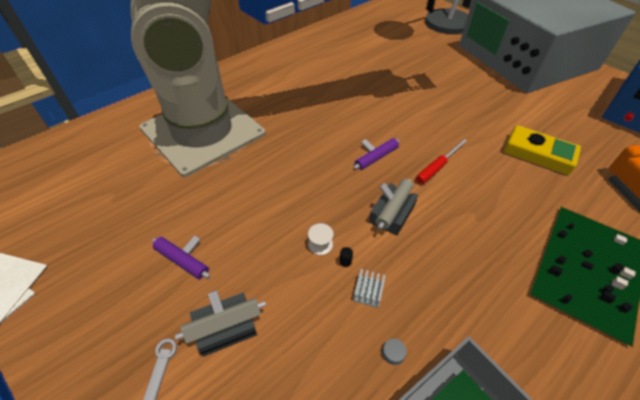

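View pics/top0.png

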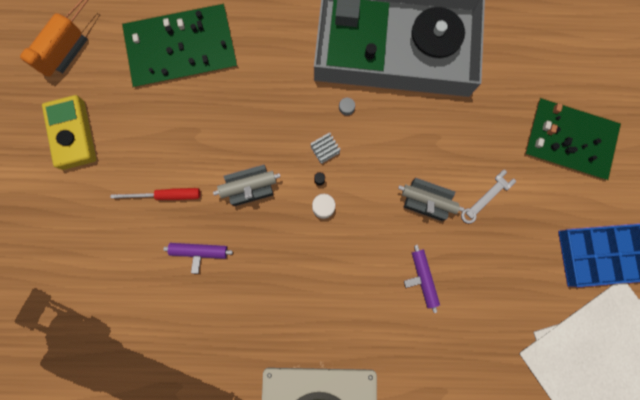

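The scene view shows two grey rollers in V-blocks (about (395,205) and (220,320)), with purple look-alikes nearby. The top view has them at (248,187) and (430,200). Next I'll enlarge them.

```bash
python3 - <<'E'
from h import *
t=cv2.imread('pics/top0.png'); s=cv2.imread('pics/scene0.png')
r=lambda im,u,v:cv2.resize(im[v-30:v+30,u-40:u+40],(400,300),interpolation=cv2.INTER_CUBIC)
cv2.imwrite('pics/crop0.png',np.vstack([np.hstack([r(t,248,187),r(t,430,200)]),np.hstack([r(s,395,205),r(s,222,320)])]))
c=dict(np.load('top0.npz'))
# height profile across the axis of both
for (u,v) in ((248,187),(430,200)):
    print(world(c,u,v))
    for du in (-18,18):
        print([world(c,u+du,v+k-(du*0.22 if u<300 else -du*0.3)).round(4).tolist() for k in range(-12,14,2)])
E
```

```text
[0.48081813 0.15765509 0.0517196 ]
[[0.4996, 0.1985, 0.039], [0.4955, 0.1985, 0.0379], [0.4906, 0.1976, 0.041], [0.485, 0.196, 0.0477], [0.4799, 0.1949, 0.0519], [0.4762, 0.1952, 0.0493], [0.4725, 0.1956, 0.0462], [0.4682, 0.1952, 0.0467], [0.4645, 0.1957, 0.0434], [0.4624, 0.198, 0.0307], [0.4575, 0.197, 0.0347], [0.4525, 0.1958, 0.0392], [0.4483, 0.1956, 0.0389]]
[[0.5201, 0.1241, 0.0331], [0.5134, 0.1226, 0.0433], [0.5081, 0.1219, 0.0475], [0.5036, 0.1216, 0.0485], [0.4987, 0.1211, 0.0514], [0.4952, 0.1214, 0.0477], [0.4916, 0.1216, 0.0445], [0.4887, 0.1222, 0.0375], [0.4858, 0.1229, 0.0303], [0.4798, 0.1216, 0.0393], [0.4755, 0.1215, 0.0392], [0.4713, 0.1213, 0.0387], [0.4687, 0.1223, 0.029]]
[ 0.4635168  -0.2228819   0.04703838]
[[0.5064, -0.193, 0.0155], [0.4996, -0.1902, 0.0269], [0.4949, -0.1898, 0.0283], [0.4888, -0.1877, 0.0371], [0.4827, -0.1855, 0.0465], [0.478, -0.1849, 0.0486], [0.4738, -0.1849, 0.0486], [0.4708, -0.1864, 0.0417], [0.467, -0.187, 0.039], [0.4637, -0.1884, 0.0327], [0.4587, -0.1873, 0.037], [0.4543, -0.1871, 0.0379], [0.4503, -0.1874, 0.0364]]
[[0.4803, -0.2642, 0.0377], [0.4763, -0.2646, 0.036], [0.4724, -0.2653, 0.0335], [0.4689, -0.2668, 0.0285], [0.4625, -0.2627, 0.0408], [0.4571, -0.2603, 0.0478], [0.4522, -0.2588, 0.0521], [0.449, -0.2608, 0.0455], [0.4448, -0.2608, 0.0453], [0.4415, -0.2628, 0.0385], [0.4425, -0.2747, 0.0011], [0.4383, -0.2752, -0.0008], [0.3164, 0.0176, 0.9118]]
```

View pics/crop0.png

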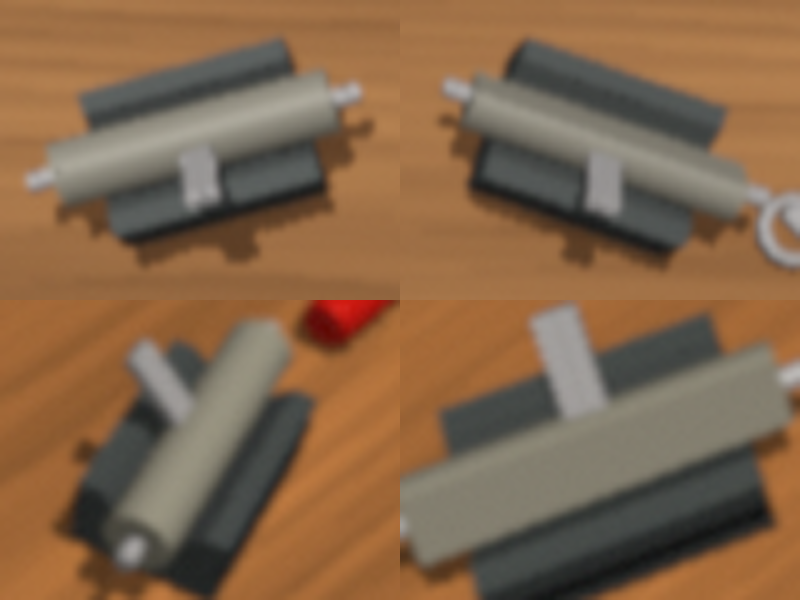

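The right-hand roller (top (430,200), scene (222,320)) shows a broad, evenly shaded face with a sharp edge and is narrower in the top view, so it's the flatted one. The left one has a rounded highlight. I'll triangulate the stubs, finger end and block corners.

```bash
cat >> h.py <<'E'
def tri(c1,p1,c2,p2):
    P=[c['mtx']@np.diag([1,-1,-1])@c['view'][:3] for c in(c1,c2)]
    X=cv2.triangulatePoints(P[0],P[1],np.array(p1,float).reshape(2,1),np.array(p2,float).reshape(2,1))[:,0]; X=X[:3]/X[3]
    e=[ (lambda q:q[:2]/q[2]-p)(P_@np.r_[X,1]) for P_,p in((P[0],p1),(P[1],p2))]
    return X.round(4),np.round(e,1).tolist()
E
python3 - <<'E'
from h import *
t=dict(np.load('top0.npz'));s=dict(np.load('scene0.npz'))
T=lambda a,b:(390+(a-400)/5-.4,170+b/5-.4); S=lambda a,b:(182+(a-400)/5-.4,290+(b-300)/5-.4)
print('tip',tri(t,T(601,213),s,S(555,310)))
print('fbase',tri(t,T(604,155),s,S(585,415)))
print('stub+y',tri(t,T(447,84),s,(179.5,337)))
print('stub-y',tri(t,T(768,194),s,(264.5,304.5)))
print('farcorner-y',tri(t,T(726,108),s,S(757,462)))
print('nearcorner-y',tri(t,T(690,232),s,S(713,318)))
print('nearcorner+y',tri(t,T(476,172),s,S(443,408)))
E
```

```text
tip (array([ 0.4355, -0.2165,  0.0648]), [[-0.2, -0.1], [-0.5, 0.0]])
fbase (array([ 0.4624, -0.2251,  0.0442]), [[0.3, 0.1], [0.6, -0.0]])
stub+y (array([ 0.4828, -0.2249,  0.0397]), [[30.8, 5.2], [47.2, -14.0]])
stub-y (array([ 0.4761, -0.2267,  0.1197]), [[-21.0, -20.9], [-52.3, -6.0]])
farcorner-y (array([ 0.4974, -0.2334,  0.0901]), [[-14.1, -11.2], [-32.5, -1.2]])
nearcorner-y (array([ 0.4479, -0.2178,  0.0855]), [[-14.7, -11.4], [-31.6, -1.5]])
nearcorner+y (array([ 0.4457, -0.2147,  0.0311]), [[19.5, 5.4], [30.7, -6.7]])
```

```bash
python3 - <<'E'
from h import *
t=dict(np.load('top0.npz'));s=dict(np.load('scene0.npz'))
T=lambda a,b:(390+(a-400)/5-.4,170+b/5-.4); S=lambda a,b:(182+(a-400)/5-.4,290+(b-300)/5-.4)
a=tri(t,T(447,84),s,(264.5,304.5));b=tri(t,T(768,194),s,(179.5,337))
print(a,b); m=(a[0]+b[0])/2; d=a[0]-b[0]; y=np.arctan2(-d[0],d[1]); print('mid',m,'len',np.linalg.norm(d),'yaw',y)
q=tri(t,T(726,108),s,S(480,592));print('far-y',q)
print('near-y',tri(t,T(690,232),s,S(443,408)))
print('near+y',tri(t,T(476,172),s,S(713,318)))
tip=tri(t,T(601,213),s,S(555,310))[0]; bx=np.array([np.cos(y),np.sin(y)]);by=np.array([-bx[1],bx[0]])
print('tip in block',(tip-m)[:2]@bx,(tip-m)[:2]@by)
E
```

```text
(array([ 0.4938, -0.161 ,  0.0328]), [[0.0, 0.0], [0.0, -0.0]]) (array([ 0.4501, -0.2938,  0.036 ]), [[-1.1, -0.5], [-2.1, 0.1]])
mid [ 0.47195 -0.2274   0.0344 ] len 0.1398419464967504 yaw -0.31790528947643626
far-y (array([ 0.4856, -0.2789,  0.0371]), [[-0.1, -0.0], [-0.2, 0.0]])
near-y (array([ 0.4309, -0.2589,  0.0461]), [[-0.2, -0.1], [-0.3, 0.0]])
near+y (array([ 0.4556, -0.1738,  0.0326]), [[0.4, 0.2], [0.7, -0.1]])
tip in block -0.03803066764561439 -0.0010396241767183182
```

step_arm --pt "0.5 -1 0" --pt "0.5 -1 0" --pt "0.5 -1 0" --pt "0.5 -1 0" --pt "0.5 -1 0" --pt "0.5 -1 0" --pt "0.5 -1 0" --pt "0.5 -1 0" --pt "0.5 -1 0" --pt "0.5 -1 0" --pt "0.5 -1 0" --pt "0.5 -1 0" --turn '[0.1,0.1,0.1,0.1,0.1,0.1,0.1,0.1,0.1,0,0,0]' --grip 1 --newtons 10

```text
time: 1.3
ee_pos: [0.4067, 0.2688, 0.2223]
eef_rot: [0.157, 0.988, -0.0, -0.0]
ft_force: [0.2, -1.1, -0.2]
width: 0.0026
grip_force: 0.0
```

step_arm --pt "0.2 -1 0" --pt "0.2 -1 0" --pt "0.2 -1 0" --pt "0.2 -1 0" --pt "0.2 -1 0" --pt "0.2 -1 0" --pt "0.2 -1 0" --pt "0.2 -1 0" --pt "0.2 -1 0" --pt "0.2 -1 0" --pt "0.2 -1 0" --pt "0.2 -1 0" --turn '[0,0,0,0,0,0,0,0,0,0,0,0]'

```text
time: 2.5
ee_pos: [0.4663, -0.0311, 0.2224]
eef_rot: [0.157, 0.988, 0.0, -0.0]
ft_force: [-0.2, -0.2, 0.2]
width: 0.0006
grip_force: 0.0
```

step_arm --pt "-0.27 -0.88 0" --pt "-0.27 -0.88 0" --pt "-0.27 -0.88 0" --pt "-0.27 -0.88 0" --pt "-0.27 -0.88 0" --pt "-0.27 -0.88 0" --pt "-0.27 -0.88 0" --pt "-0.27 -0.88 0" --pt "0 0 -1" --pt "0 0 -1" --pt "0 0 -1" --pt "0 0 -1" --turn '[0,0,0,0,0,0,0,0,0,0,0,0]'

```text
time: 3.7
ee_pos: [0.4122, -0.2059, 0.1215]
eef_rot: [0.157, 0.988, 0.0, 0.0]
ft_force: [0.2, 0.9, -0.7]
width: 0.0002
grip_force: 0.0
```

```bash
python3 - <<'E'
from h import *
t=cv2.imread('pics/x') if 0 else None
s=snap('scene','s1')['image'][:,:,::-1]; w=snap('wrist','w1')['image'][:,:,::-1]
cv2.imwrite('pics/c1.png',np.vstack([cv2.resize(s[250:370,142:302],(400,300),interpolation=cv2.INTER_CUBIC),cv2.resize(w,(400,250))][0:1]+[cv2.resize(w,(400,250))]))
E
```

```text
(no output)
```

View pics/c1.png

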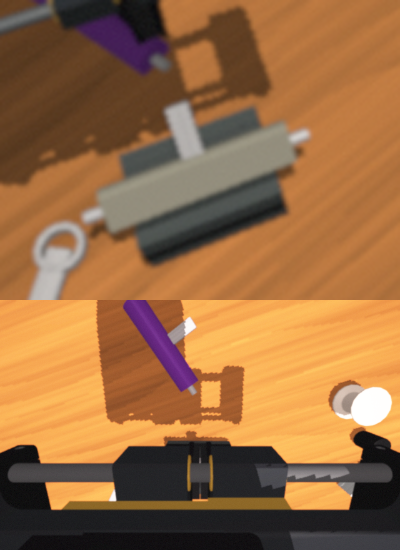

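The scene crop shows the finger end at (175,105) still leaning toward the robot, with the gripper hovering behind it. The wrist view shows only the purple roller, which is clear. I'll descend behind the finger and push.

step_arm --pt "0 -0.05 -0.85" --pt "0 -0.05 -0.85" --pt "0 0 -0.85" --pt "0 0 0" --turn '[0,0,0,0]'

```text
time: 4.2
ee_pos: [0.4114, -0.2081, 0.0579]
eef_rot: [0.157, 0.988, -0.0, -0.002]
ft_force: [-0.4, -0.2, 0.9]
width: 0.0003
grip_force: 0.0
```

step_arm --pt "0.19 -0.063 0" --pt "0.19 -0.063 0" --pt "0.19 -0.063 0" --pt "0.19 -0.063 0" --pt "0.19 -0.063 0" --pt "0.19 -0.063 0" --turn '[0,0,0,0,0,0]'

```text
time: 4.8
ee_pos: [0.4415, -0.2181, 0.059]
eef_rot: [0.157, 0.988, 0.0, 0.0]
ft_force: [0.0, -0.5, 0.3]
width: 0.0003
grip_force: 0.1
```

```bash
python3 - <<'E'
from h import *
s=snap('scene','s2')['image'][:,:,::-1]; w=snap('top','t2')['image'][:,:,::-1]
f=lambda a:cv2.resize(a,(400,300),interpolation=cv2.INTER_CUBIC)
cv2.imwrite('pics/c2.png',np.hstack([f(s[250:370,142:302]),f(w[150:240,370:490])]))
E
```

```text
(no output)
```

View pics/c2.png

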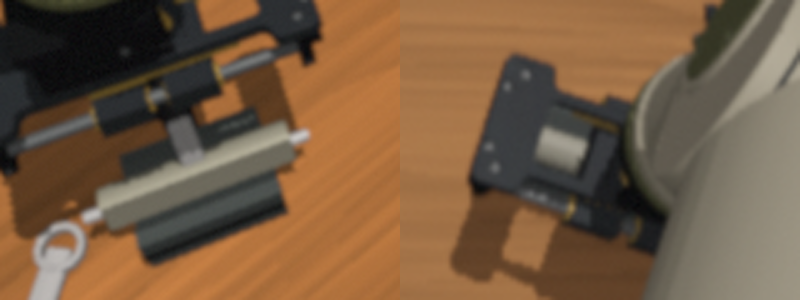

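The finger (at (185,140) in the left crop) sits against the closed fingers and is being turned; the roller stays in its groove. I'll keep going.

step_arm --pt "0.19 -0.063 0" --pt "0.19 -0.063 0" --pt "0.19 -0.063 0" --pt "0.19 -0.063 0" --pt "0.19 -0.063 0" --pt "0.19 -0.063 0" --pt "0 0 0" --turn '[0,0,0,0,0,0,0]'

```text
time: 5.6
ee_pos: [0.47, -0.2276, 0.0588]
eef_rot: [0.157, 0.988, -0.0, 0.0]
ft_force: [0.4, -0.4, 0.4]
width: 0.0007
grip_force: 0.0
```

```bash
python3 - <<'E'
from h import *
s=snap('scene','s3')['image'][:,:,::-1]
cv2.imwrite('pics/c3.png',cv2.resize(s[250:370,142:302],(640,480),interpolation=cv2.INTER_CUBIC)); print(read_state()['ft_force'])
E
```

```text
[ 0.32649006 -0.29197392  0.06661721]
```

View pics/c3.png

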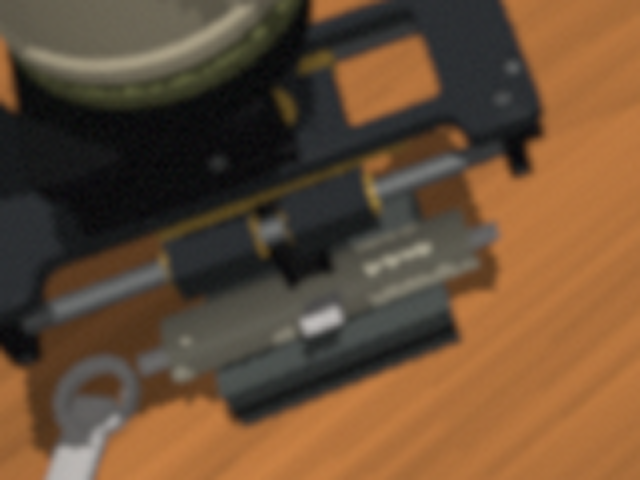

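The finger end now shows at crop (322,320), leaning to the +x side and near home. I'll compare it with the projected home position.

```bash
python3 - <<'E'
from h import *
c=dict(np.load('s3.npz'));P=c['mtx']@np.diag([1,-1,-1])@c['view'][:3]
bx=np.array([.95,-.313,0]);
for m in ([.470,-.227,0],[.472,-.2274,0]):
  for a,ox,oz in((0,0,.035),(15,.002,.033),(25,.004,.031),(35,.005,.030),(45,.005,.030)):
    t=np.radians(a);X=np.array(m)+bx*(ox+.048*np.sin(t))+[0,0,oz+.048*np.cos(t)]
    q=P@np.r_[X,1];q=q[:2]/q[2];print(a,((q-[142,250])*4).round(0),X.round(3))
for p in((322,318),(322,325)):print(world(c,142+p[0]/4,250+p[1]/4))
E
```

```text
0 [293. 226.] [ 0.47  -0.227  0.083]
15 [304. 264.] [ 0.484 -0.232  0.079]
25 [313. 293.] [ 0.493 -0.235  0.075]
35 [322. 319.] [ 0.501 -0.237  0.069]
45 [329. 340.] [ 0.507 -0.239  0.064]
0 [295. 230.] [ 0.472 -0.227  0.083]
15 [306. 269.] [ 0.486 -0.232  0.079]
25 [315. 298.] [ 0.495 -0.235  0.075]
35 [323. 324.] [ 0.503 -0.238  0.069]
45 [331. 345.] [ 0.509 -0.24   0.064]
[ 0.50106782 -0.23692094  0.06996713]
[ 0.50312825 -0.23828918  0.06958056]
```

It has already settled at home (lean about 35°). I'll back the tool off and raise it clear.

step_arm --pt "-0.5 0.17 0" --pt "-0.8 0.26 0" --pt "-0.8 0.26 0" --pt "0 0 1" --pt "0 0 1" --pt "0 0 1" --pt "0 0 1" --pt "-0.2 1 0.5" --pt "-0.2 1 0.5" --pt "0 1 0" --pt "0 1 0" --pt "0 1 0" --turn '[0,0,0,0,0,0,0,0,0,0,0,0]'

```text
time: 6.85
ee_pos: [0.4066, -0.0842, 0.184]
eef_rot: [0.157, 0.988, 0.0, 0.0]
ft_force: [-0.7, -0.6, 0.1]
width: 0.0006
grip_force: 0.0
```

```bash
python3 - <<'E'
from h import *
s=snap('scene','s4')['image'][:,:,::-1]; w=snap('top','t4')['image'][:,:,::-1]
f=lambda a:cv2.resize(a,(400,300),interpolation=cv2.INTER_CUBIC)
cv2.imwrite('pics/c4.png',np.hstack([f(s[250:370,142:302]),f(w[155:245,370:490])]))
E
```

```text
(no output)
```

View pics/c4.png

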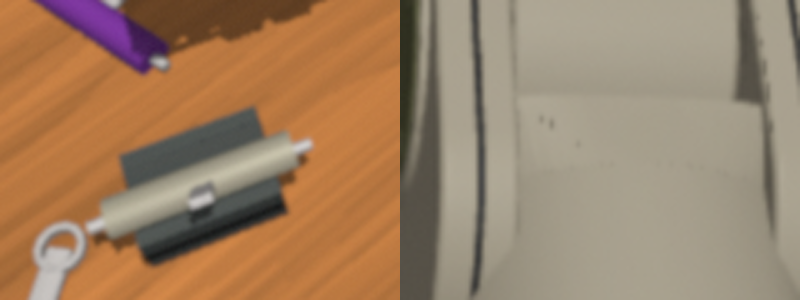

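In the left crop the finger end is at (202,200), which matches the home projection. The roller is in its groove and the arm is clear (the top view is blocked by the arm).

```bash
python3 -c "
from bench import *
print(close_job())"
```

```text
the job is handed in; nothing more can be done
None
```

The flatted roller is turned home, with its finger leaning about 35° to +x as measured in the scene camera; the arm never went near the plain roller, and the job was handed in about 7 s into the 29 s limit.

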